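Sort the mixed bake into the display trays

TASK

Clear the mixed pastries from the cooling rack into the display trays: the croissant, the pain au chocolat and both cinnamon rolls each go in the tray that already holds one of their kind. Lay them flat and right way up in one straight row down the middle of the tray, on the free part between the one already there and the end nearest the robot, about 10 mm or more clear of one another, the croissant and the pain au chocolat lying crosswise like the one in their tray. Set each down gently, never dropping it, and leave the pastries already on show where they are.

Things in the scene. Friction and masses are not known exactly. Their poses are not given: they have to be found in the camera images.
- croissant: The loose croissant on the cooling rack: golden-brown ridged crescent, 104 mm long (x), 46 mm wide in the middle, 46 mm high. Grip it across its middle, along y. Origin: centre of its flat underside, z up. 40 to 80 g. The loose four lie in two rows of two, about 124 mm apart along x, 100 mm along y; which lies where changes.
- pain: The loose pain au chocolat on the cooling rack: golden rounded block with chocolate showing at both ends, 80 mm long (x), 52 mm wide (y), 40 mm high. Grip it across its width, along y. Origin: centre of its underside, z up. 45 to 90 g.
- roll_a: One of two loose cinnamon rolls on the cooling rack, alike and interchangeable: round, brown, dark spiral on top, 62 mm across, 36 mm high, upright wall that can be gripped in any direction. Origin: centre of its underside, z up. 60 to 120 g.
- roll_b: The other loose cinnamon roll on the rack, the same in every way. The rack (not listed, fixed): steel wires, 280 x 200 mm, its top 22 mm above the counter; rack and trays stand side by side, about 205 mm apart, in an order that changes.
- tray_croissant: Display tray with the croissant in it, else like the other two: aluminium, white paper. Fixed. 280 mm long (x, away from the robot, turned up to 0.08 rad), 165 mm wide (y). Origin: centre of its underside; floor 3 mm above it, rim 14 mm high, 2.5 mm thick. The row runs along x at y = 0: the croissant already there is at about x = +85 mm; x = -108 to about +15 mm is free.
- tray_pain: Display tray with the pain au chocolat in it, else like the other two: aluminium, white paper. Fixed. 280 mm long (x, away from the robot, turned up to 0.08 rad), 165 mm wide (y). Origin: centre of its underside; floor 3 mm above it, rim 14 mm high, 2.5 mm thick. The row runs along x at y = 0: the pain au chocolat already there is at about x = +85 mm; x = -108 to about +15 mm is free.
- tray_roll: Display tray with the cinnamon roll in it, else like the other two: aluminium, white paper. Fixed. 280 mm long (x, away from the robot, turned up to 0.08 rad), 165 mm wide (y). Origin: centre of its underside; floor 3 mm above it, rim 14 mm high, 2.5 mm thick. The row runs along x at y = 0: the cinnamon roll already there is at about x = +85 mm; x = -108 to about +15 mm is free.
- croissant_shown: The croissant that already lies in its tray, at the end away from the robot, its length (x) across the tray: same shape and size as the loose one. Loose on the paper; to be left alone. Origin: centre of its underside.
- pain_shown: The pain au chocolat that already lies in its tray, at the end away from the robot, its length (x) across the tray: same shape and size as the loose one. To be left alone. Origin: centre of its underside.
- roll_shown: The cinnamon roll that already lies in its tray, at the end away from the robot: same shape and size as the loose ones. To be left alone. Origin: centre of its underside.

How it is judged:
By the outcome, as a careful person would: the job done as asked, in the order asked, and still so for the second after the job is handed in, with the robot touching nothing.
It also fails if it takes over 99 s, if anything falls off the work surface, if the arm or the gripper's body presses on something with over 40 N, if the wrist force passes 120 N, or if a joint passes its speed limit or range.

ROBOT

A 6-joint arm with a two-finger parallel gripper is mounted at the origin on the work surface. World frame = base frame: x ahead of the robot, y to its left, z up, the work surface at z = 0. Lengths are in mm, angles in rad, forces in N, time in s.
With the tool pointing down it reaches from about 425 to 950 mm from the base axis. Payload 3.5 kg.
Tool frame: the origin (TCP) lies midway between the tips of the shut fingers; the grasp point (between the pads) lies 19 mm behind it; z points along the fingers, y is the line along which they close (so a half turn about z gives the same grasp; the last joint's range is limited). The gripper opens to 85 mm and grips with 20 to 120 N. Pads are 22 mm wide; open, the fingers measure 114 mm over their backs; the gripper's body (76 mm by 85 mm) begins 54 mm behind the grasp point. The pads swing forward as they close: fully open they stand 13 mm farther back than shut.
Start: joints at [-1.319, 0.286, 1.577, -0, 1.279, -0.15], TCP at [263.997, -621.218, 231.325] pointing down, gripper open.
Joint ranges: [-2.77, 2.77], [-0.9, 2.22], [0.21, 2.48], [-1.53, 4.67], [0.24, 2.81], [-2.84, 2.84]. Speed limits (rad/s): [2.79, 2.79, 3.14, 3.14, 3.14, 3.14].

INTERFACE

Orientations are given as a 3x3 rotation matrix whose columns are the frame's x, y, z axes.
In Python, from bench import arm, cams, nets gives the robot as it stands. The module is installed in compiled form; this text tells all that it offers.
- The arm moves only by the tool carry_out, never from a script. Its argument "series" is a list of rows, each an object of numbers: "jaw": the closure, from 0 (fully open) to 1 (shut); "dx", "dy", "dz": the shift along the tool's x, y, z in cm; "yaw": the turn about the tool's z in degrees. In form: [{"jaw": .., "dx": .., "dy": .., "dz": .., "yaw": ..}, ...]. A call has 1 to 20 rows; each row shifts and turns the commanded pose from where the row before left it, along the tool's axes as they then stand; what a row does not reach is not made up. A row lasts 1/8 s, in which the tool goes at most 62.5 mm and 10.7 degrees, less where a joint would pass 70% of its speed; a pose out of reach is approached as far as the arm can. A call with a gripper value outside its range is refused whole. The fingers move at their own pace and stop on an object; the grip force is fixed at half the most. Time passes only in rows, so rows that do not move let the fingers close. It gives the time, the measured TCP pose, the force, the opening and the grip force at its end, in the units of the state.
- arm.get_obs(): the state, without advancing time (a new reading comes with each control period).
- cams.camera(name): name is "scene" or "top" or "wrist"; returns a dict with "color" (384x512x3 uint8, blue, green, red), "fovy" (degrees; the focal length in pixels is half the picture's height over the tangent of half this angle, whatever the lens; pixels are square), "cx", "cy" (the principal point, pixels), "k1" (the pictures are not rectified: a ray, as slopes to the right and down, at radius r is drawn at 1 + k1 r^2 times it, then the intrinsics apply), "view" (4x4, takes a point from world to camera coordinates). Camera axes: x right, y up, looking along -z (the intrinsics and any distortion apply to the point x, -y, -z); pixel columns grow to the right and rows downward; lengths in mm; the calibration is good to about 2 mm. A picture is of the moment at which its call begins. There is no depth.
- arm.hand_in(): hands the job in; it is judged then, once.
Trained networks look in the newest picture that a camera, given by its name, has taken for a name from the list of things; names that differ only in an ending like _2 or _b are one class to them, and where a whole thing is asked for, a point or a joint stands for the part that bears it (a point fixed in the world has none). Each returns a list of dicts, best first, with "p" (0 to 1); they miss things now and then, are a little off and sometimes report something else, mostly with a low value. They report only what shows in the picture. A call takes as long as a camera call.
- nets.recognise(camera, query): "at" ([column, row] in pixels, amid what is visible of it).
- nets.trace(camera, query): "pixels" (384x512 bool, what is visible of it) and "at" ([column, row] in pixels, amid what is visible of it).
- nets.spot_point(camera, query): "at" ([column, row] in pixels: a listed point, or the origin of a listed thing).
The state is a dict: "t": time; "qpos": joint angles; "qd": joint speeds; "tau": joint torques, N m; "ee_pos": TCP position; "ee_rot": TCP orientation; "ft_force": force on the tool from outside, world axes, zero at the start; "ft_torque": the same for the moment, N m; "grip_width": finger opening in mm; "grip_force": force on a finger pad.
Only numpy, scipy, OpenCV 4.12 (cv2) and the standard library are available. Lean on these libraries where they do the work, as an engineer would, in place of code of your own. Each camera call takes 0.05 s, during which the arm holds its last target. There are 200 camera calls.

## Working session

There is one attempt and no reset: what is moved stays moved. The work goes in short steps, Python scripts to look and compute and a tool call to move; the robot and the scene stay as the last step left them, time stands still between calls to the robot, and variables do not carry over. Pictures are saved under pics/ and viewed, at most 14 in all, crops included, and the job is handed in when it is done.

Besides the shell and the picture viewer there is one more tool, called after ">>>" as name([rows], argument=value, ...), one row to a line, values as JSON. carry_out: Moves the arm, as the interface text tells. Its arguments: {"type":"object","properties":{"series":{"type":"array"}},"required":["series"]}

```bash
mkdir -p pics; cat > h.py <<'E'
import numpy as np, cv2
from bench import arm, cams, nets
def ray(c,px):
    H=c["color"].shape[0]; f=H/2/np.tan(np.radians(c["fovy"])/2)
    d=np.array([(px[0]-c["cx"])/f,(px[1]-c["cy"])/f]); u=d.copy()
    for _ in range(20): u=d/(1+c["k1"]*(u@u))
    V=np.array(c["view"]); R=V[:3,:3]; o=-R.T@V[:3,3]
    return o, R.T@np.array([u[0],-u[1],-1.])
def at(c,px,z):
    o,d=ray(c,px); return (o+d*(z-o[2])/d[2])[:3]
E
python3 - <<'E'
from h import *
o=arm.get_obs(); print(o["t"],o["ee_pos"],np.round(o["ee_rot"],3),o["grip_width"],o["ft_force"])
for n in ["top","scene"]:
    c=cams.camera(n); cv2.imwrite(f"pics/{n}0.png",c["color"]); print(n,c["fovy"],c["k1"],np.round(-c["view"][:3,:3].T@c["view"][:3,3]))
    for q,z in [("croissant",22),("pain",22),("roll_a",22),("croissant_shown",3),("pain_shown",3),("roll_shown",3),("tray_croissant",0),("tray_pain",0),("tray_roll",0)]:
        for r in nets.spot_point(n,q)[:4]: print(q,round(r["p"],2),np.round(r["at"]),np.round(at(c,r["at"],z),1))
E
```

```text
0.0 [ 263.84174381 -620.57172156  229.92479867] [[ 0.92   0.391 -0.001]
 [ 0.391 -0.92   0.002]
 [ 0.    -0.002 -1.   ]] 85.09089160578552 [-0.36492784  0.11215217 -0.12707066]
top 54.751578742393306 -0.06472586579928517 [400. -13. 942.]
croissant 0.66 [100. 238.] [451.9 356.5  22. ]
pain 0.74 [143. 184.] [589.6 257.1  22. ]
roll_a 0.85 [139. 235.] [460.4 260.4  22. ]
roll_a 0.6 [108. 182.] [592.4 347.4  22. ]
croissant_shown 0.71 [285. 173.] [ 629.4 -104.3    3. ]
pain_shown 0.78 [207. 171.] [631.3  97.5   3. ]
roll_shown 0.61 [357. 188.] [ 591.8 -291.9    3. ]
tray_croissant 0.97 [284. 206.] [ 543.7 -103.6    0. ]
tray_croissant 0.34 [ 99. 237.] [454.1 368.8   0. ]
tray_pain 0.63 [204. 203.] [547.3 103.6   0. ]
tray_roll 0.63 [143. 185.] [591.8 263.9   0. ]
tray_roll 0.58 [360. 220.] [ 509.1 -298.9    0. ]
scene 48.058349074866555 0.017922714424862724 [1385. -118.  747.]
croissant 0.62 [369. 175.] [466.  350.4  22. ]
pain 0.77 [346. 206.] [585.1 244.5  22. ]
roll_a 0.83 [385. 204.] [591.9 347.3  22. ]
roll_a 0.8 [337. 176.] [457.9 259.1  22. ]
roll_a 0.23 [130. 234.] [ 612.7 -299.2   22. ]
croissant_shown 0.85 [214. 237.] [ 633.9 -101.3    3. ]
pain_shown 0.97 [295. 226.] [621.2 104.1   3. ]
roll_shown 0.65 [129. 235.] [ 596.7 -304.3    3. ]
tray_croissant 0.84 [213. 217.] [555.9 -97.7   0. ]
tray_pain 0.74 [285. 207.] [545.1  93.3   0. ]
tray_pain 0.4 [214. 235.] [624.2 -99.3   0. ]
tray_roll 0.88 [132. 212.] [ 506.2 -305.3    0. ]
```

```bash
python3 - <<'E'
import cv2
for n in ["top"]:
    i=cv2.imread(f"pics/{n}0.png"); cv2.imwrite(f"pics/{n}0a.png",cv2.resize(i[120:300,50:450],(800,360),interpolation=cv2.INTER_CUBIC))
E
```

```text
(no output)
```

View pics/top0a.png

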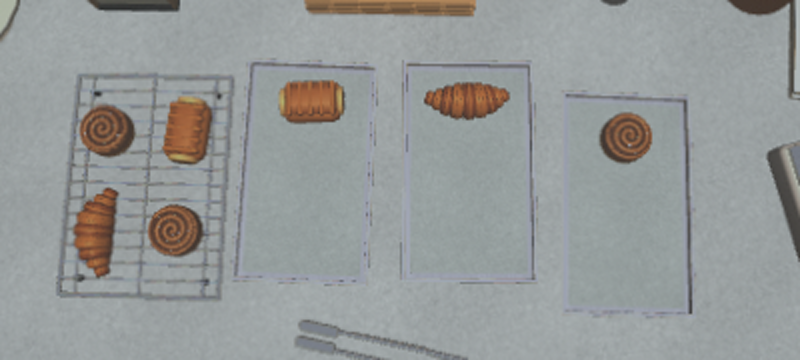

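View pics/scene0.png

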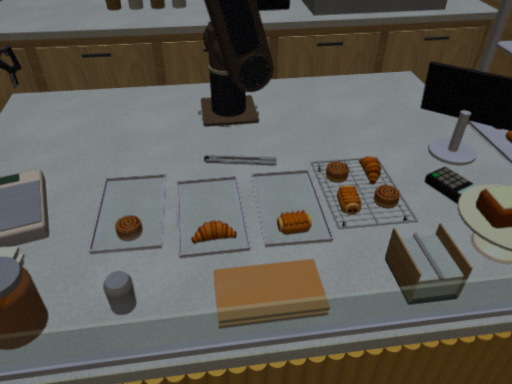

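The top view shows the rack on the left (full-frame pixels): roll (103,185), pain (143,184), croissant (98,237), roll (137,235). The trays run pain (203,205), croissant (284,206), roll (364,222), and all the pastries look upright. I'll refine the poses with masks.

```bash
cat >> h.py <<'E'
def rect(c,m,z):
    m=m.astype(np.uint8); n,l,s,_=cv2.connectedComponentsWithStats(m); m=(l==1+np.argmax(s[1:,4])).astype(np.uint8)
    k=max(cv2.findContours(m,cv2.RETR_EXTERNAL,cv2.CHAIN_APPROX_NONE)[0],key=cv2.contourArea)[:,0]
    p=np.array([at(c,q,z)[:2] for q in k],np.float32)
    r=cv2.minAreaRect(p); b=cv2.boxPoints(r); e=b[1]-b[0],b[2]-b[1]; L=max(e,key=np.linalg.norm)
    a=np.degrees(np.arctan2(L[1],L[0])); a=(a+90)%180-90
    ys,xs=np.nonzero(m); g=np.mean([at(c,q,z)[:2] for q in zip(xs,ys)],axis=0)
    return np.round(r[0],1),np.round(g,1),np.round(sorted(map(np.linalg.norm,e)),1),round(float(a),1)
def go(x,y,psi,z=None):
    "remaining shift (cm) in tool axes, yaw (deg) first; psi = direction of tool x"
    o=arm.get_obs(); R=np.array(o["ee_rot"]); p=np.array(o["ee_pos"]); cur=np.degrees(np.arctan2(R[1,0],R[0,0]))
    yaw=cur-psi; s=np.radians(psi); d=np.array([x,y])-p[:2]
    f=lambda t:np.round([d@[np.cos(t),np.sin(t)]/10,d@[np.sin(t),-np.cos(t)]/10],2)
    print("t",round(o["t"],2),"p",np.round(p,1),"psi",round(cur,1),"tilt",np.round(R[:2,2],3),"| yaw",round(yaw,1),"| xy now-axes",f(np.radians(cur)),"after-yaw",f(s), "dz", None if z is None else round((p[2]-z)/10,2),"w",round(o["grip_width"],1),"gf",round(o["grip_force"],1),"F",np.round(o["ft_force"],1))
E
python3 - <<'E'
from h import *
for n in ["top","scene"]:
    c=cams.camera(n)
    for q,z in [("croissant",40),("pain",40),("roll_a",38),("croissant_shown",22),("pain_shown",22),("roll_shown",20),("tray_croissant",8),("tray_pain",8),("tray_roll",8)]:
        for r in nets.trace(n,q)[:3]: print(n,q,round(r["p"],2),*rect(c,r["pixels"],z))
E
```

```text
top croissant 0.8 [457.1 358.1] [457.  354.2] [ 50.4 105.5] -2.1
top croissant 0.55 [541.4 -99.8] [531.2 -99. ] [169.2 277.4] 0.9
top pain 0.92 [585.2 252. ] [584.2 251.8] [54.6 85.1] -4.0
top pain 0.45 [456.  357.5] [455.2 354.4] [ 51.7 107.8] -4.3
top roll_a 0.94 [458.2 258.3] [458.4 257.8] [61.  67.2] -88.8
top roll_a 0.91 [582.7 355.5] [583.3 354.8] [61.1 69.4] 48.1
top croissant_shown 0.97 [ 632.3 -100.1] [633.3 -99.8] [ 47.2 105.2] -77.5
top pain_shown 0.75 [628.1 100.7] [628.   99.8] [54.  82.5] -85.6
top roll_shown 0.94 [ 589.1 -301.3] [ 588.7 -301.9] [62.7 66.8] -63.2
top tray_croissant 0.76 [ 548.6 -100.8] [ 535.5 -102.1] [176.2 287.8] 1.2
top tray_pain 0.64 [542.5 104.5] [530.1 105.6] [172.7 286.2] -1.4
top tray_roll 0.85 [ 507.  -305.2] [ 497.6 -304.7] [172.3 291.3] -1.4
scene pain 0.64 [578.7 253.1] [579.4 252.1] [ 59.5 120.3] -7.9
scene roll_a 0.93 [578.1 353. ] [579.4 352.8] [59.9 99.5] -31.1
scene roll_a 0.56 [454.1 258.9] [455.6 258.3] [ 60.7 102.3] -18.0
scene croissant_shown 0.78 [ 625.9 -103.1] [ 632.  -101.8] [ 67.5 103.9] -84.7
scene pain_shown 0.81 [625.   99.9] [627.   99.3] [78.2 88.2] 89.3
scene pain_shown 0.62 [ 627.7 -100.2] [632.2 -99.5] [ 66.1 107.2] -87.2
scene roll_shown 0.88 [ 587.4 -303.6] [ 588.8 -304. ] [65.6 95.2] 10.3
scene tray_croissant 0.83 [ 544.2 -102.9] [ 549.5 -103.6] [169.1 296.6] 0.9
scene tray_pain 0.97 [539.2 105.2] [544.4 104.5] [172.  298.6] -1.8
scene tray_roll 0.89 [ 504.5 -307.5] [ 512.3 -308.6] [173.6 302.2] -1.0
```

```bash
python3 - <<'E'
from h import *
go(560,-100,-3)
go(457,356,-3,150)
s=np.radians(-3); d=np.array([457-560,356+100]); print(d@[np.cos(s),np.sin(s)]/10, d@[np.sin(s),-np.cos(s)]/10)
E
```

```text
t 2.0 p [ 264.  -621.2  231.3] psi 23.0 tilt [-0. -0.] | yaw 26.0 | xy now-axes [ 47.63 -36.39] after-yaw [ 26.83 -53.6 ] dz None w 85.3 gf 0.0 F [ 0.5  0.4 -0.5]
t 2.0 p [ 264.  -621.2  231.3] psi 23.0 tilt [-0. -0.] | yaw 26.0 | xy now-axes [ 55.98 -82.39] after-yaw [ 14.16 -98.6 ] dz 8.13 w 85.3 gf 0.0 F [ 0.5  0.4 -0.5]
-12.672403812650348 -44.998446435506246
```

>>> carry_out([
  {"jaw":0.25,"dx":0,"dy":0,"dz":0,"yaw":8.7},
  {"jaw":0.25,"dx":0,"dy":0,"dz":0,"yaw":8.7},
  {"jaw":0.25,"dx":0,"dy":0,"dz":0,"yaw":8.6},
  {"jaw":0.25,"dx":2.68,"dy":-5.36,"dz":0,"yaw":0},
  {"jaw":0.25,"dx":2.68,"dy":-5.36,"dz":0,"yaw":0},
  {"jaw":0.25,"dx":2.68,"dy":-5.36,"dz":0,"yaw":0},
  {"jaw":0.25,"dx":2.68,"dy":-5.36,"dz":0,"yaw":0},
  {"jaw":0.25,"dx":2.68,"dy":-5.36,"dz":0,"yaw":0},
  {"jaw":0.25,"dx":2.68,"dy":-5.36,"dz":0,"yaw":0},
  {"jaw":0.25,"dx":2.68,"dy":-5.36,"dz":0,"yaw":0},
  {"jaw":0.25,"dx":2.68,"dy":-5.36,"dz":0,"yaw":0},
  {"jaw":0.25,"dx":2.68,"dy":-5.36,"dz":0,"yaw":0},
  {"jaw":0.25,"dx":2.68,"dy":-5.36,"dz":0,"yaw":0},
  {"jaw":0.25,"dx":-1.8,"dy":-5.5,"dz":0,"yaw":0},
  {"jaw":0.25,"dx":-1.8,"dy":-5.5,"dz":0,"yaw":0},
  {"jaw":0.25,"dx":-1.8,"dy":-5.5,"dz":0,"yaw":0},
  {"jaw":0.25,"dx":-1.8,"dy":-5.5,"dz":0,"yaw":0},
  {"jaw":0.25,"dx":-1.8,"dy":-5.5,"dz":0,"yaw":0},
  {"jaw":0.25,"dx":-1.8,"dy":-5.5,"dz":0,"yaw":0},
  {"jaw":0.25,"dx":-1.8,"dy":-5.5,"dz":0,"yaw":0},
])

```text
t: 4.5
ee_pos: [453.0, 292.9, 231.8]
ee_rot: [[0.999, -0.052, 0.001], [-0.052, -0.999, 0.0], [0.001, -0.0, -1.0]]
ft_force: [1.2, 0.3, 0.2]
grip_width: 64.0
grip_force: 0.0
```

```bash
python3 - <<'E'
from h import *
go(457,356,-3,23)
for n in ["wrist"]:
    c=cams.camera(n); cv2.imwrite("pics/w1.png",c["color"])
    for q,z in [("croissant",40),("pain",40),("roll_a",38)]:
        for r in nets.trace(n,q)[:3]: print(n,q,round(r["p"],2),np.round(r["at"]),*rect(c,r["pixels"],z))
E
```

```text
t 4.5 p [453.  292.9 231.8] psi -3.0 tilt [0.001 0.   ] | yaw 0.0 | xy now-axes [ 0.07 -6.32] after-yaw [ 0.07 -6.32] dz 20.88 w 64.0 gf 0.0 F [1.2 0.3 0.2]
wrist croissant 0.75 [198. 165.] [459.2 357.6] [458.9 354.8] [ 46.5 105.8] -5.0
wrist pain 0.8 [292.  33.] [576.9 251. ] [578.5 250.8] [52.8 69.2] -5.5
wrist roll_a 0.75 [289. 158.] [458.7 257.8] [459.4 257.2] [63.9 66.6] 43.6
wrist roll_a 0.69 [184.  36.] [583.5 353.3] [583.2 353.5] [63.6 66.1] 78.1
```

View pics/w1.png

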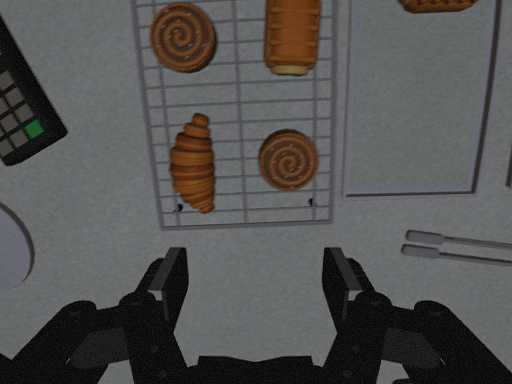

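The wrist view shows the croissant at (195,165), the rolls at (183,37) and (289,158), and the pain at (292,35). This agrees with the top view. Next I'll move over the croissant and descend.

>>> carry_out([
  {"jaw":0.25,"dx":0,"dy":0,"dz":0,"yaw":2},
  {"jaw":0.25,"dx":0,"dy":-3.15,"dz":0,"yaw":0},
  {"jaw":0.25,"dx":0.05,"dy":-3.15,"dz":3,"yaw":0},
  {"jaw":0.25,"dx":0,"dy":0,"dz":5,"yaw":0},
  {"jaw":0.25,"dx":0,"dy":0,"dz":5,"yaw":0},
  {"jaw":0.25,"dx":0,"dy":0,"dz":0,"yaw":0},
])

```text
t: 5.45
ee_pos: [457.1, 350.8, 96.6]
ee_rot: [[0.996, -0.09, -0.009], [-0.09, -0.996, -0.005], [-0.009, 0.006, -1.0]]
ft_force: [-0.4, 0.4, 0.5]
grip_width: 64.1
grip_force: 0.0
```

```bash
python3 - <<'E'
from h import *
go(459,355.8,-5,23)
E
```

```text
t 5.45 p [457.1 350.8  96.6] psi -5.2 tilt [-0.009 -0.005] | yaw -0.2 | xy now-axes [ 0.14 -0.52] after-yaw [ 0.14 -0.52] dz 7.36 w 64.1 gf 0.0 F [-0.4  0.4  0.5]
```

>>> carry_out([
  {"jaw":0.25,"dx":0.1,"dy":-0.5,"dz":1.5,"yaw":0},
  {"jaw":0.25,"dx":0,"dy":0,"dz":2,"yaw":0},
  {"jaw":0.25,"dx":0,"dy":0,"dz":2,"yaw":0},
  {"jaw":0.25,"dx":0,"dy":0,"dz":1.2,"yaw":0},
  {"jaw":0.25,"dx":0,"dy":0,"dz":0.5,"yaw":0},
  {"jaw":0.25,"dx":0,"dy":0,"dz":0,"yaw":0},
])

```text
t: 6.2
ee_pos: [461.0, 358.8, 29.1]
ee_rot: [[0.996, -0.087, -0.0], [-0.087, -0.996, -0.0], [-0.0, 0.0, -1.0]]
ft_force: [-0.0, -0.6, -0.9]
grip_width: 64.3
grip_force: 0.0
```

```bash
python3 - <<'E'
from h import *
go(459,355.8,-5,23)
c=cams.camera("wrist"); cv2.imwrite("pics/w2.png",c["color"])
E
```

```text
t 6.2 p [461.  358.8  29.1] psi -5.0 tilt [-0. -0.] | yaw 0.0 | xy now-axes [-0.17  0.31] after-yaw [-0.17  0.31] dz 0.61 w 64.3 gf 0.0 F [-0.  -0.6 -0.9]
```

View pics/w2.png

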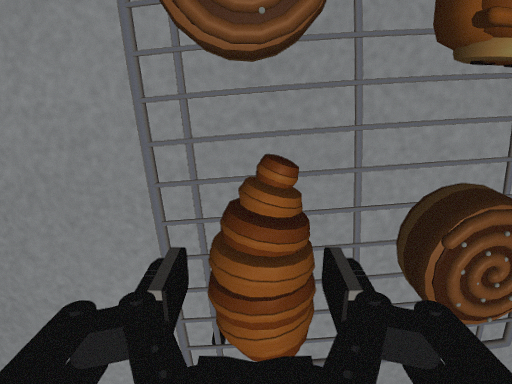

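The fingers at (168,285) and (343,285) straddle the croissant, whose middle is at about (262,265). I'll correct slightly, lower and grip.

>>> carry_out([
  {"jaw":0.25,"dx":-0.15,"dy":0.3,"dz":0.3,"yaw":0},
  {"jaw":0.25,"dx":0,"dy":0,"dz":0.3,"yaw":0},
  {"jaw":1,"dx":0,"dy":0,"dz":0,"yaw":0},
  {"jaw":1,"dx":0,"dy":0,"dz":0,"yaw":0},
  {"jaw":1,"dx":0,"dy":0,"dz":0,"yaw":0},
  {"jaw":1,"dx":0,"dy":0,"dz":0,"yaw":0},
])

```text
t: 7.0
ee_pos: [459.4, 356.0, 23.5]
ee_rot: [[0.996, -0.087, 0.0], [-0.087, -0.996, 0.0], [0.0, -0.0, -1.0]]
ft_force: [-0.5, 0.5, 1.6]
grip_width: 44.8
grip_force: 60.2
```

```bash
python3 - <<'E'
from h import *
go(459,355.8,-5,23)
E
```

```text
t 7.0 p [459.4 356.   23.5] psi -5.0 tilt [0. 0.] | yaw 0.0 | xy now-axes [-0.04  0.02] after-yaw [-0.04  0.02] dz 0.05 w 44.8 gf 60.2 F [-0.5  0.5  1.6]
```

>>> carry_out([
  {"jaw":1,"dx":0,"dy":0,"dz":-2,"yaw":0},
  {"jaw":1,"dx":0,"dy":0,"dz":-4,"yaw":0},
  {"jaw":1,"dx":0,"dy":0,"dz":-4,"yaw":0},
  {"jaw":1,"dx":0,"dy":0,"dz":0,"yaw":-9.6},
  {"jaw":1,"dx":0,"dy":0,"dz":0,"yaw":-9.6},
  {"jaw":1,"dx":0,"dy":0,"dz":0,"yaw":-9.6},
  {"jaw":1,"dx":0,"dy":0,"dz":0,"yaw":-9.6},
  {"jaw":1,"dx":0,"dy":0,"dz":0,"yaw":-9.6},
  {"jaw":1,"dx":0,"dy":0,"dz":0,"yaw":-9.6},
  {"jaw":1,"dx":0,"dy":0,"dz":0,"yaw":-9.6},
  {"jaw":1,"dx":0,"dy":0,"dz":0,"yaw":-9.6},
  {"jaw":1,"dx":0,"dy":0,"dz":0,"yaw":-9.6},
  {"jaw":1,"dx":0,"dy":0,"dz":0,"yaw":-9.6},
  {"jaw":1,"dx":0,"dy":0,"dz":0,"yaw":0},
])

```text
t: 8.75
ee_pos: [459.4, 356.0, 124.4]
ee_rot: [[-0.016, 1.0, 0.001], [1.0, 0.016, 0.001], [0.0, 0.001, -1.0]]
ft_force: [1.3, -0.6, -1.7]
grip_width: 44.6
grip_force: 60.2
```

>>> carry_out([
  {"jaw":1,"dx":-2.5,"dy":0.2,"dz":0,"yaw":0},
  {"jaw":1,"dx":-4.6,"dy":0.4,"dz":0,"yaw":0},
  {"jaw":1,"dx":-4.6,"dy":0.4,"dz":0,"yaw":0},
  {"jaw":1,"dx":-4.6,"dy":0.4,"dz":0,"yaw":0},
  {"jaw":1,"dx":-4.6,"dy":0.4,"dz":0,"yaw":0},
  {"jaw":1,"dx":-4.6,"dy":0.4,"dz":0,"yaw":0},
  {"jaw":1,"dx":-4.6,"dy":0.4,"dz":0,"yaw":0},
  {"jaw":1,"dx":-4.6,"dy":0.4,"dz":0,"yaw":0},
  {"jaw":1,"dx":-4.6,"dy":0.4,"dz":0,"yaw":0},
  {"jaw":1,"dx":-4.6,"dy":0.4,"dz":0,"yaw":0},
  {"jaw":1,"dx":-2.0,"dy":0.1,"dz":0,"yaw":0},
  {"jaw":1,"dx":0,"dy":0,"dz":0,"yaw":0},
  {"jaw":1,"dx":0,"dy":0,"dz":0,"yaw":0},
])

```text
t: 10.38
ee_pos: [506.2, -101.1, 123.2]
ee_rot: [[-0.018, 1.0, -0.001], [1.0, 0.018, 0.001], [0.001, -0.001, -1.0]]
ft_force: [0.1, -0.2, -1.5]
grip_width: 45.1
grip_force: 60.2
```

```bash
python3 - <<'E'
from h import *
go(506.5,-102.2,91,5)
for n in ["wrist","top"]:
    c=cams.camera(n); cv2.imwrite(f"pics/{n}3.png",c["color"])
    for q,z in [("croissant_shown",22),("tray_croissant",8),("tray_pain",8),("tray_roll",8)]:
        for r in nets.trace(n,q)[:3]: print(n,q,round(r["p"],2),np.round(r["at"]),*rect(c,r["pixels"],z))
E
```

```text
t 10.38 p [ 506.2 -101.1  123.2] psi 91.0 tilt [-0.001  0.001] | yaw 0.0 | xy now-axes [-0.11  0.03] after-yaw [-0.11  0.03] dz 11.82 w 45.1 gf 60.2 F [ 0.1 -0.2 -1.5]
wrist croissant_shown 0.84 [416. 191.] [634.2 -97.3] [633.7 -96.3] [ 55.1 108.5] -81.8
wrist tray_croissant 0.74 [311. 157.] [ 547.  -104.2] [540.5 -82.9] [173.9 290.3] 0.4
wrist tray_pain 0.86 [339.  13.] [541.3  28.7] [555.2  31.7] [ 34.1 291.1] 2.1
wrist tray_roll 0.75 [211. 351.] [ 459.7 -254. ] [ 461.7 -257. ] [26.7 58.1] -68.4
top croissant_shown 0.66 [270. 169.] [633.  -63.7] [634.4 -63.6] [28.9 33.5] -89.0
top croissant_shown 0.52 [202. 208.] [540.4 104. ] [528.2 104.4] [168.4 282.3] -1.6
top tray_croissant 0.75 [265. 167.] [ 592.8 -102.5] [631.  -73.6] [176.2 194.2] 1.1
top tray_croissant 0.64 [366. 229.] [ 506.6 -305.8] [ 491.  -314.2] [170.4 288.5] -1.8
top tray_pain 0.83 [203. 208.] [541.7 105.8] [530.  106.2] [171.1 288.3] -1.6
top tray_roll 0.84 [365. 232.] [ 506.7 -306.9] [ 491.2 -314.4] [169.  287.7] -1.4
```

View pics/wrist3.png

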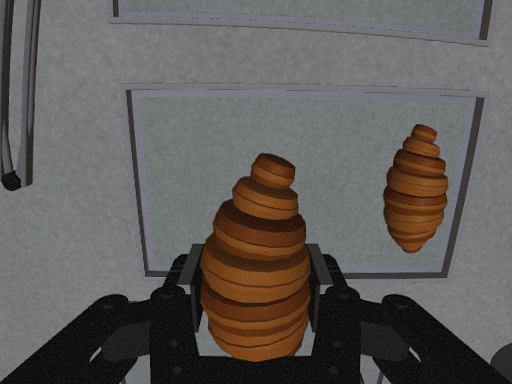

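The held croissant is centred in its tray with the shown one at (416,190). I'll lower it.

>>> carry_out([
  {"jaw":1,"dx":-0.13,"dy":0,"dz":2,"yaw":0},
  {"jaw":1,"dx":0,"dy":0,"dz":4,"yaw":0},
  {"jaw":1,"dx":0,"dy":0,"dz":3,"yaw":0},
  {"jaw":1,"dx":0,"dy":0,"dz":1.5,"yaw":0},
  {"jaw":1,"dx":0,"dy":0,"dz":0.8,"yaw":0},
  {"jaw":1,"dx":0,"dy":0,"dz":0.2,"yaw":0},
  {"jaw":1,"dx":0,"dy":0,"dz":0,"yaw":0},
  {"jaw":1,"dx":0,"dy":0,"dz":0,"yaw":0},
  {"jaw":1,"dx":0,"dy":0,"dz":0,"yaw":0},
])

```text
t: 12.0
ee_pos: [507.0, -103.8, 9.0]
ee_rot: [[-0.018, 1.0, 0.001], [1.0, 0.018, -0.0], [-0.001, 0.001, -1.0]]
ft_force: [0.1, -0.2, -0.6]
grip_width: 44.7
grip_force: 60.2
```

>>> carry_out([
  {"jaw":1,"dx":0,"dy":0,"dz":0.2,"yaw":0},
  {"jaw":1,"dx":0,"dy":0,"dz":0.1,"yaw":0},
  {"jaw":1,"dx":0,"dy":0,"dz":0,"yaw":0},
  {"jaw":1,"dx":0,"dy":0,"dz":0,"yaw":0},
])

```text
t: 12.5
ee_pos: [506.5, -103.6, 5.3]
ee_rot: [[-0.018, 1.0, -0.0], [1.0, 0.018, 0.0], [0.0, -0.0, -1.0]]
ft_force: [0.8, -0.2, -0.3]
grip_width: 44.7
grip_force: 60.2
```

>>> carry_out([
  {"jaw":1,"dx":0,"dy":0,"dz":0.1,"yaw":0},
  {"jaw":1,"dx":0,"dy":0,"dz":0,"yaw":0},
])

```text
t: 12.75
ee_pos: [506.7, -103.7, 4.5]
ee_rot: [[-0.018, 1.0, 0.0], [1.0, 0.018, -0.0], [-0.0, 0.0, -1.0]]
ft_force: [-1.2, 1.5, 0.9]
grip_width: 44.9
grip_force: 60.5
```

>>> carry_out([
  {"jaw":1,"dx":0,"dy":0,"dz":0.1,"yaw":0},
  {"jaw":1,"dx":0,"dy":0,"dz":0,"yaw":0},
])

```text
t: 13.0
ee_pos: [506.7, -103.7, 4.5]
ee_rot: [[-0.018, 1.0, -0.001], [1.0, 0.018, 0.0], [0.0, -0.001, -1.0]]
ft_force: [-4.5, 1.7, 8.3]
grip_width: 44.5
grip_force: 61.1
```

>>> carry_out([
  {"jaw":1,"dx":0,"dy":0,"dz":-0.07,"yaw":0},
  {"jaw":0.35,"dx":0,"dy":0,"dz":0,"yaw":0},
  {"jaw":0.25,"dx":0,"dy":0,"dz":0,"yaw":0},
  {"jaw":0.25,"dx":0,"dy":0,"dz":0,"yaw":0},
  {"jaw":0.25,"dx":0,"dy":0,"dz":-1,"yaw":0},
  {"jaw":0.25,"dx":0,"dy":0,"dz":-4,"yaw":0},
  {"jaw":0.25,"dx":0,"dy":0,"dz":-5,"yaw":0},
  {"jaw":0.25,"dx":0,"dy":0,"dz":-4,"yaw":0},
  {"jaw":0.25,"dx":0,"dy":0,"dz":0,"yaw":0},
  {"jaw":0.25,"dx":0,"dy":0,"dz":0,"yaw":0},
])

```text
t: 14.25
ee_pos: [506.1, -103.4, 143.8]
ee_rot: [[-0.018, 1.0, -0.0], [1.0, 0.018, 0.0], [0.0, -0.0, -1.0]]
ft_force: [0.2, 0.7, 0.4]
grip_width: 64.2
grip_force: 0.0
```

```bash
python3 - <<'E'
from h import *
go(583,252,-4,100)
c=cams.camera("wrist"); cv2.imwrite(f"pics/wrist4.png",c["color"])
for q,z in [("croissant_shown",22),("tray_croissant",8)]:
        for r in nets.trace("wrist",q)[:3]: print(q,round(r["p"],2),np.round(r["at"]),*rect(c,r["pixels"],z))
E
```

```text
t 14.25 p [ 506.1 -103.4  143.8] psi 91.0 tilt [-0.  0.] | yaw 95.0 | xy now-axes [35.4   8.32] after-yaw [  5.19 -35.99] dz 4.38 w 64.2 gf 0.0 F [0.2 0.7 0.4]
croissant_shown 0.67 [406. 180.] [633.7 -97.1] [633.7 -96.7] [ 51.6 107.9] -83.1
tray_croissant 0.7 [296. 159.] [ 547.1 -103.6] [538.3 -92.6] [174.5 290.9] 0.4
```

View pics/wrist4.png

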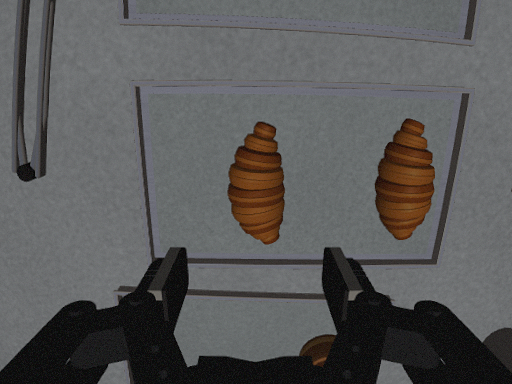

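The croissant now lies crosswise at (257,182), well clear of the shown one at (405,180). Next is the pain.

>>> carry_out([
  {"jaw":0.25,"dx":0,"dy":0,"dz":0,"yaw":9.5},
  {"jaw":0.25,"dx":0,"dy":0,"dz":0,"yaw":9.5},
  {"jaw":0.25,"dx":0,"dy":0,"dz":0,"yaw":9.5},
  {"jaw":0.25,"dx":0,"dy":0,"dz":0,"yaw":9.5},
  {"jaw":0.25,"dx":0,"dy":0,"dz":0,"yaw":9.5},
  {"jaw":0.25,"dx":0,"dy":0,"dz":0,"yaw":9.5},
  {"jaw":0.25,"dx":0,"dy":0,"dz":0,"yaw":9.5},
  {"jaw":0.25,"dx":0,"dy":0,"dz":0,"yaw":9.5},
  {"jaw":0.25,"dx":0,"dy":0,"dz":0,"yaw":9.5},
  {"jaw":0.25,"dx":0,"dy":0,"dz":0,"yaw":9.5},
  {"jaw":0.25,"dx":0.7,"dy":-5,"dz":0,"yaw":0},
  {"jaw":0.25,"dx":0.7,"dy":-5,"dz":0,"yaw":0},
  {"jaw":0.25,"dx":0.7,"dy":-5,"dz":0,"yaw":0},
  {"jaw":0.25,"dx":0.8,"dy":-5,"dz":0,"yaw":0},
  {"jaw":0.25,"dx":0.8,"dy":-5,"dz":0,"yaw":0},
  {"jaw":0.25,"dx":0.8,"dy":-5,"dz":0,"yaw":0},
  {"jaw":0.25,"dx":0.7,"dy":-5,"dz":0,"yaw":0},
  {"jaw":0.25,"dx":0,"dy":-1,"dz":0,"yaw":0},
  {"jaw":0.25,"dx":0,"dy":0,"dz":0,"yaw":0},
  {"jaw":0.25,"dx":0,"dy":0,"dz":0,"yaw":0},
])

```text
t: 16.9
ee_pos: [583.0, 250.6, 143.3]
ee_rot: [[0.998, -0.071, -0.001], [-0.071, -0.998, -0.001], [-0.001, 0.001, -1.0]]
ft_force: [-0.5, 0.4, -0.5]
grip_width: 64.1
grip_force: 0.0
```

```bash
python3 - <<'E'
from h import *
go(583,252,-4,20)
c=cams.camera("wrist"); cv2.imwrite(f"pics/wrist5.png",c["color"])
for q,z in [("pain",42),("roll_a",40)]:
        for r in nets.trace("wrist",q)[:3]: print(q,round(r["p"],2),np.round(r["at"]),*rect(c,r["pixels"],z))
E
```

```text
t 16.9 p [583.  250.6 143.3] psi -4.0 tilt [-0.001 -0.001] | yaw -0.0 | xy now-axes [-0.01 -0.14] after-yaw [-0.01 -0.14] dz 12.33 w 64.1 gf 0.0 F [-0.5  0.4 -0.5]
pain 0.77 [254. 190.] [581.  250.7] [583.9 250.6] [52.4 90.8] -4.5
pain 0.21 [413. 184.] [555.6 119.5] [581.8 120.9] [152.  251.9] -1.5
roll_a 0.91 [256. 325.] [458.5 256.8] [459.5 257.1] [64.1 82.1] -4.0
roll_a 0.79 [127. 201.] [579.9 352.9] [581.8 353.2] [63.7 74.4] -69.4
```

View pics/wrist5.png

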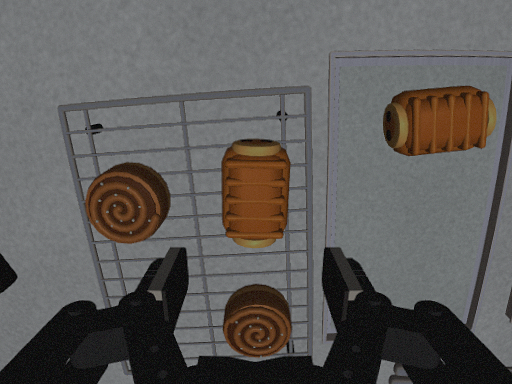

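The pain at (255,192) is centred between the open fingers. I'll descend and grip.

>>> carry_out([
  {"jaw":0.25,"dx":0,"dy":0,"dz":3,"yaw":0},
  {"jaw":0.25,"dx":0,"dy":0,"dz":4,"yaw":0},
  {"jaw":0.25,"dx":0,"dy":0,"dz":3,"yaw":0},
  {"jaw":0.25,"dx":0,"dy":0,"dz":1.5,"yaw":0},
  {"jaw":0.25,"dx":0,"dy":0,"dz":0.7,"yaw":0},
  {"jaw":0.25,"dx":0,"dy":0,"dz":0,"yaw":0},
  {"jaw":0.25,"dx":0,"dy":0,"dz":0,"yaw":0},
  {"jaw":1,"dx":0,"dy":0,"dz":0,"yaw":0},
  {"jaw":1,"dx":0,"dy":0,"dz":0,"yaw":0},
  {"jaw":1,"dx":0,"dy":0,"dz":0,"yaw":0},
  {"jaw":1,"dx":0,"dy":0,"dz":0,"yaw":0},
])

```text
t: 18.42
ee_pos: [584.5, 252.3, 23.6]
ee_rot: [[0.998, -0.069, 0.003], [-0.069, -0.998, 0.001], [0.003, -0.001, -1.0]]
ft_force: [0.0, 0.5, 6.4]
grip_width: 50.7
grip_force: 63.6
```

```bash
python3 - <<'E'
from h import *
a=np.radians(-1.6); x,y=541.5+-40*np.cos(a),105-40*np.sin(a); print(x,y)
go(x,y,88.4,20)
E
```

```text
501.5155953983858 106.11686554894276
t 18.43 p [584.5 252.3  23.6] psi -4.0 tilt [0.003 0.001] | yaw -92.4 | xy now-axes [-7.27 15.15] after-yaw [-14.84  -7.89] dz 0.36 w 50.7 gf 63.6 F [0.  0.5 6.4]
```

>>> carry_out([
  {"jaw":1,"dx":0,"dy":0,"dz":-2,"yaw":0},
  {"jaw":1,"dx":0,"dy":0,"dz":-4,"yaw":0},
  {"jaw":1,"dx":0,"dy":0,"dz":-4,"yaw":0},
  {"jaw":1,"dx":0,"dy":0,"dz":0,"yaw":-9.24},
  {"jaw":1,"dx":0,"dy":0,"dz":0,"yaw":-9.24},
  {"jaw":1,"dx":0,"dy":0,"dz":0,"yaw":-9.24},
  {"jaw":1,"dx":0,"dy":0,"dz":0,"yaw":-9.24},
  {"jaw":1,"dx":0,"dy":0,"dz":0,"yaw":-9.24},
  {"jaw":1,"dx":0,"dy":0,"dz":0,"yaw":-9.24},
  {"jaw":1,"dx":0,"dy":0,"dz":0,"yaw":-9.24},
  {"jaw":1,"dx":0,"dy":0,"dz":0,"yaw":-9.24},
  {"jaw":1,"dx":0,"dy":0,"dz":0,"yaw":-9.24},
  {"jaw":1,"dx":0,"dy":0,"dz":0,"yaw":-9.24},
  {"jaw":1,"dx":-3.7,"dy":-2,"dz":0,"yaw":0},
  {"jaw":1,"dx":-3.7,"dy":-2,"dz":0,"yaw":0},
  {"jaw":1,"dx":-3.7,"dy":-2,"dz":0,"yaw":0},
  {"jaw":1,"dx":-3.7,"dy":-2,"dz":0,"yaw":0},
  {"jaw":1,"dx":0,"dy":0,"dz":0,"yaw":0},
  {"jaw":1,"dx":0,"dy":0,"dz":0,"yaw":0},
  {"jaw":1,"dx":0,"dy":0,"dz":0,"yaw":0},
])

```text
t: 20.92
ee_pos: [499.9, 106.8, 122.4]
ee_rot: [[0.027, 1.0, 0.001], [1.0, -0.027, 0.0], [0.0, 0.001, -1.0]]
ft_force: [0.6, -0.5, -1.0]
grip_width: 50.2
grip_force: 63.2
```

```bash
python3 - <<'E'
from h import *
go(501.5,106,88.4,5)
c=cams.camera("wrist"); cv2.imwrite(f"pics/wrist6.png",c["color"])
for q,z in [("pain_shown",22),("tray_pain",8)]:
        for r in nets.trace("wrist",q)[:3]: print(q,round(r["p"],2),np.round(r["at"]),*rect(c,r["pixels"],z))
E
```

```text
t 20.93 p [499.9 106.8 122.4] psi 88.5 tilt [0.001 0.   ] | yaw 0.1 | xy now-axes [-0.08  0.17] after-yaw [-0.08  0.17] dz 11.74 w 50.2 gf 63.2 F [ 0.6 -0.5 -1. ]
pain_shown 0.85 [419. 199.] [631.1  96. ] [629.5  99. ] [63.4 92.8] -86.7
```

View pics/wrist6.png

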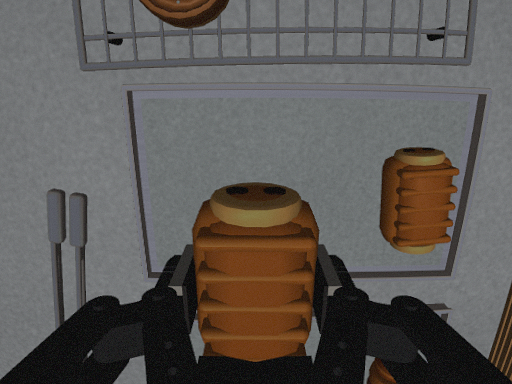

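The pain is over its tray and square to it, with the shown one at (419,199). I'll lower it.

>>> carry_out([
  {"jaw":1,"dx":-0.08,"dy":0.1,"dz":2,"yaw":0},
  {"jaw":1,"dx":0,"dy":0,"dz":4,"yaw":0},
  {"jaw":1,"dx":0,"dy":0,"dz":3,"yaw":0},
  {"jaw":1,"dx":0,"dy":0,"dz":1.5,"yaw":0},
  {"jaw":1,"dx":0,"dy":0,"dz":0.5,"yaw":0},
  {"jaw":1,"dx":0,"dy":0,"dz":0.3,"yaw":0},
  {"jaw":1,"dx":0,"dy":0,"dz":0.2,"yaw":0},
  {"jaw":1,"dx":0,"dy":0,"dz":0,"yaw":0},
  {"jaw":1,"dx":0,"dy":0,"dz":0,"yaw":0},
])

```text
t: 22.2
ee_pos: [500.7, 105.3, 7.5]
ee_rot: [[0.028, 1.0, 0.001], [1.0, -0.028, 0.0], [0.0, 0.001, -1.0]]
ft_force: [-0.3, -0.4, -0.0]
grip_width: 50.2
grip_force: 63.2
```

>>> carry_out([
  {"jaw":1,"dx":0,"dy":0,"dz":0.1,"yaw":0},
  {"jaw":1,"dx":0,"dy":0,"dz":0,"yaw":0},
])

```text
t: 22.45
ee_pos: [500.2, 105.3, 6.0]
ee_rot: [[0.028, 1.0, -0.0], [1.0, -0.028, 0.0], [0.0, -0.0, -1.0]]
ft_force: [-0.6, -0.0, -0.9]
grip_width: 50.5
grip_force: 63.2
```

>>> carry_out([
  {"jaw":1,"dx":0,"dy":0,"dz":0.1,"yaw":0},
  {"jaw":1,"dx":0,"dy":0,"dz":0,"yaw":0},
])

```text
t: 22.7
ee_pos: [500.2, 105.3, 4.9]
ee_rot: [[0.028, 1.0, -0.0], [1.0, -0.028, 0.0], [0.0, -0.0, -1.0]]
ft_force: [1.6, 0.5, -0.5]
grip_width: 50.5
grip_force: 63.2
```

>>> carry_out([
  {"jaw":1,"dx":0,"dy":0,"dz":0.1,"yaw":0},
  {"jaw":1,"dx":0,"dy":0,"dz":0,"yaw":0},
])

```text
t: 22.95
ee_pos: [500.5, 105.3, 4.5]
ee_rot: [[0.027, 1.0, -0.0], [1.0, -0.027, 0.0], [0.0, -0.0, -1.0]]
ft_force: [-1.5, -0.1, 4.8]
grip_width: 50.5
grip_force: 63.6
```

>>> carry_out([
  {"jaw":1,"dx":0,"dy":0,"dz":-0.05,"yaw":0},
  {"jaw":0.35,"dx":0,"dy":0,"dz":0,"yaw":0},
  {"jaw":0.25,"dx":0,"dy":0,"dz":0,"yaw":0},
  {"jaw":0.25,"dx":0,"dy":0,"dz":0,"yaw":0},
  {"jaw":0.25,"dx":0,"dy":0,"dz":-1,"yaw":0},
  {"jaw":0.25,"dx":0,"dy":0,"dz":-4,"yaw":0},
  {"jaw":0.25,"dx":0,"dy":0,"dz":-5,"yaw":0},
  {"jaw":0.1,"dx":0,"dy":0,"dz":-4,"yaw":0},
  {"jaw":0.1,"dx":0,"dy":0,"dz":0,"yaw":0},
  {"jaw":0.1,"dx":0,"dy":0,"dz":0,"yaw":0},
])

```text
t: 24.2
ee_pos: [499.8, 105.3, 144.4]
ee_rot: [[0.028, 1.0, -0.0], [1.0, -0.028, 0.0], [-0.0, -0.0, -1.0]]
ft_force: [0.3, 0.2, -0.8]
grip_width: 76.6
grip_force: 0.0
```

```bash
python3 - <<'E'
from h import *
go(459.5,257.2,0,20)
c=cams.camera("wrist"); cv2.imwrite(f"pics/wrist7.png",c["color"])
for q,z in [("pain_shown",22),("tray_pain",8)]:
        for r in nets.trace("wrist",q)[:3]: print(q,round(r["p"],2),np.round(r["at"]),*rect(c,r["pixels"],z))
E
```

```text
t 24.2 p [499.8 105.3 144.4] psi 88.4 tilt [-0.  0.] | yaw 88.4 | xy now-axes [15.07 -4.45] after-yaw [ -4.03 -15.19] dz 12.44 w 76.6 gf 0.0 F [ 0.3  0.2 -0.8]
pain_shown 0.85 [403. 191.] [630.9  96.4] [629.2  98.8] [62.5 91.5] -86.8
tray_pain 0.96 [298. 154.] [542.3 103.3] [533.  115.3] [172.3 289.5] -1.7
```

View pics/wrist7.png

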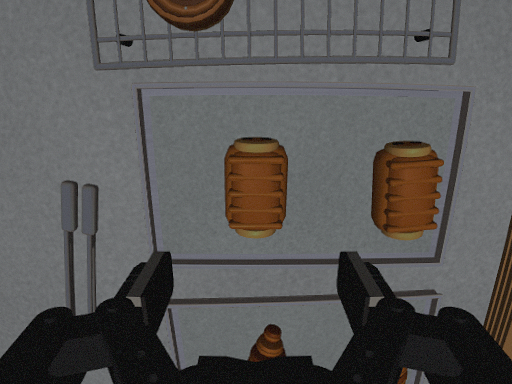

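The pain sits square in its tray at (256,187). Next is the first roll.

>>> carry_out([
  {"jaw":0.1,"dx":0,"dy":0,"dz":0,"yaw":9.8},
  {"jaw":0.1,"dx":0,"dy":0,"dz":0,"yaw":9.8},
  {"jaw":0.1,"dx":0,"dy":0,"dz":0,"yaw":9.8},
  {"jaw":0.1,"dx":0,"dy":0,"dz":0,"yaw":9.8},
  {"jaw":0.1,"dx":0,"dy":0,"dz":0,"yaw":9.8},
  {"jaw":0.1,"dx":0,"dy":0,"dz":0,"yaw":9.8},
  {"jaw":0.1,"dx":0,"dy":0,"dz":0,"yaw":9.8},
  {"jaw":0.1,"dx":0,"dy":0,"dz":0,"yaw":9.8},
  {"jaw":0.1,"dx":0,"dy":0,"dz":0,"yaw":10},
  {"jaw":0.1,"dx":-1,"dy":-3.8,"dz":0,"yaw":0},
  {"jaw":0.1,"dx":-1,"dy":-3.8,"dz":0,"yaw":0},
  {"jaw":0.1,"dx":-1,"dy":-3.8,"dz":0,"yaw":0},
  {"jaw":0.1,"dx":-1,"dy":-3.8,"dz":3,"yaw":0},
  {"jaw":0.1,"dx":0,"dy":0,"dz":3,"yaw":0},
  {"jaw":0.1,"dx":0,"dy":0,"dz":0,"yaw":0},
  {"jaw":0.1,"dx":0,"dy":0,"dz":0,"yaw":0},
  {"jaw":0.1,"dx":0,"dy":0,"dz":0,"yaw":0},
])

```text
t: 26.48
ee_pos: [461.5, 257.2, 86.0]
ee_rot: [[1.0, -0.0, 0.002], [-0.0, -1.0, 0.001], [0.002, -0.001, -1.0]]
ft_force: [0.6, -0.3, 0.7]
grip_width: 76.7
grip_force: 0.0
```

```bash
python3 - <<'E'
from h import *
go(459.3,257.3,0,21)
c=cams.camera("wrist")
for r in nets.trace("wrist","roll_a")[:3]: print(round(r["p"],2),np.round(r["at"]),*rect(c,r["pixels"],40))
E
```

```text
t 26.48 p [461.5 257.2  86. ] psi -0.0 tilt [0.002 0.001] | yaw -0.0 | xy now-axes [-0.22 -0.01] after-yaw [-0.22 -0.01] dz 6.5 w 76.7 gf 0.0 F [ 0.6 -0.3  0.7]
0.8 [253. 227.] [456.9 257. ] [458.7 257.6] [65.6 70.6] -27.1
0.57 [77. 30.] [570.5 355.6] [572.6 353.4] [37.9 73.7] 86.1
```

>>> carry_out([
  {"jaw":0.1,"dx":-0.25,"dy":0,"dz":2,"yaw":0},
  {"jaw":0.1,"dx":0,"dy":0,"dz":2.5,"yaw":0},
  {"jaw":0.1,"dx":0,"dy":0,"dz":1.2,"yaw":0},
  {"jaw":0.1,"dx":0,"dy":0,"dz":0.6,"yaw":0},
  {"jaw":0.1,"dx":0,"dy":0,"dz":0,"yaw":0},
  {"jaw":0.1,"dx":0,"dy":0,"dz":0,"yaw":0},
  {"jaw":1,"dx":0,"dy":0,"dz":0,"yaw":0},
  {"jaw":1,"dx":0,"dy":0,"dz":0,"yaw":0},
  {"jaw":1,"dx":0,"dy":0,"dz":0,"yaw":0},
  {"jaw":1,"dx":0,"dy":0,"dz":0,"yaw":0},
])

```text
t: 27.82
ee_pos: [458.8, 257.7, 22.7]
ee_rot: [[1.0, 0.0, 0.002], [0.0, -1.0, 0.001], [0.002, -0.001, -1.0]]
ft_force: [0.6, 0.1, 5.5]
grip_width: 60.5
grip_force: 65.2
```

```bash
python3 - <<'E'
from h import *
go(506,-306,-1.3,20)
E
```

```text
t 27.82 p [458.8 257.7  22.7] psi 0.0 tilt [0.002 0.001] | yaw 1.3 | xy now-axes [ 4.7  56.37] after-yaw [ 6.   56.25] dz 0.27 w 60.5 gf 65.2 F [0.6 0.1 5.5]
```

>>> carry_out([
  {"jaw":1,"dx":0,"dy":0,"dz":-2,"yaw":0},
  {"jaw":1,"dx":0,"dy":0,"dz":-4,"yaw":0},
  {"jaw":1,"dx":0,"dy":0,"dz":-4,"yaw":1.3},
  {"jaw":1,"dx":0.2,"dy":2.5,"dz":0,"yaw":0},
  {"jaw":1,"dx":0.5,"dy":4.5,"dz":0,"yaw":0},
  {"jaw":1,"dx":0.5,"dy":4.5,"dz":0,"yaw":0},
  {"jaw":1,"dx":0.5,"dy":4.5,"dz":0,"yaw":0},
  {"jaw":1,"dx":0.5,"dy":4.5,"dz":0,"yaw":0},
  {"jaw":1,"dx":0.5,"dy":4.5,"dz":0,"yaw":0},
  {"jaw":1,"dx":0.5,"dy":4.5,"dz":0,"yaw":0},
  {"jaw":1,"dx":0.5,"dy":4.5,"dz":0,"yaw":0},
  {"jaw":1,"dx":0.5,"dy":4.5,"dz":0,"yaw":0},
  {"jaw":1,"dx":0.5,"dy":4.5,"dz":0,"yaw":0},
  {"jaw":1,"dx":0.5,"dy":4.5,"dz":0,"yaw":0},
  {"jaw":1,"dx":0.5,"dy":4.5,"dz":0,"yaw":0},
  {"jaw":1,"dx":0.3,"dy":4.2,"dz":0,"yaw":0},
  {"jaw":1,"dx":0,"dy":0,"dz":0,"yaw":0},
  {"jaw":1,"dx":0,"dy":0,"dz":0,"yaw":0},
  {"jaw":1,"dx":0,"dy":0,"dz":0,"yaw":0},
])

```text
t: 30.2
ee_pos: [504.9, -304.4, 121.0]
ee_rot: [[1.0, -0.021, -0.001], [-0.021, -1.0, 0.001], [-0.001, -0.001, -1.0]]
ft_force: [0.2, -0.7, -1.1]
grip_width: 60.6
grip_force: 65.1
```

```bash
python3 - <<'E'
from h import *
go(506,-305.5,-1.3,4)
c=cams.camera("wrist"); cv2.imwrite(f"pics/wrist8.png",c["color"])
for q,z in [("roll_shown",22),("tray_roll",8)]:
        for r in nets.trace("wrist",q)[:3]: print(q,round(r["p"],2),np.round(r["at"]),*rect(c,r["pixels"],z))
E
```

```text
t 30.2 p [ 504.9 -304.4  121. ] psi -1.2 tilt [-0.001  0.001] | yaw 0.1 | xy now-axes [0.11 0.1 ] after-yaw [0.11 0.1 ] dz 11.7 w 60.6 gf 65.1 F [ 0.2 -0.7 -1.1]
roll_shown 0.64 [248.  81.] [ 588.3 -302.5] [ 588.9 -302.3] [62.1 62.6] 20.2
tray_roll 0.96 [263. 124.] [ 544.3 -305.1] [ 562.1 -306.5] [174.5 203.9] -1.2
```

View pics/wrist8.png

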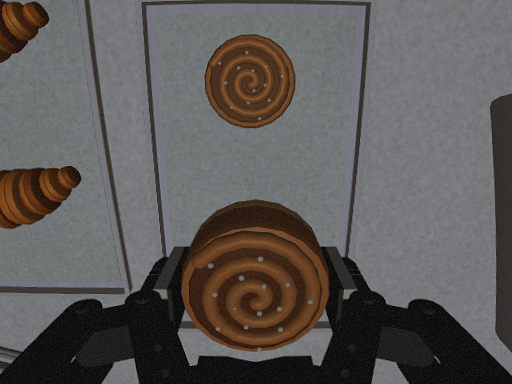

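The roll is centred over its tray, with the shown roll at (250,81). I'll lower it.

>>> carry_out([
  {"jaw":1,"dx":0,"dy":0.1,"dz":2,"yaw":0},
  {"jaw":1,"dx":0,"dy":0,"dz":4,"yaw":0},
  {"jaw":1,"dx":0,"dy":0,"dz":3,"yaw":0},
  {"jaw":1,"dx":0,"dy":0,"dz":1.5,"yaw":0},
  {"jaw":1,"dx":0,"dy":0,"dz":0.5,"yaw":0},
  {"jaw":1,"dx":0,"dy":0,"dz":0.3,"yaw":0},
  {"jaw":1,"dx":0,"dy":0,"dz":0.1,"yaw":0},
  {"jaw":1,"dx":0,"dy":0,"dz":0.1,"yaw":0},
  {"jaw":1,"dx":0,"dy":0,"dz":0,"yaw":0},
  {"jaw":1,"dx":0,"dy":0,"dz":0,"yaw":0},
])

```text
t: 31.6
ee_pos: [505.3, -307.0, 6.8]
ee_rot: [[1.0, -0.022, 0.0], [-0.022, -1.0, -0.0], [0.0, 0.0, -1.0]]
ft_force: [0.6, 0.3, -0.5]
grip_width: 60.8
grip_force: 65.1
```

>>> carry_out([
  {"jaw":1,"dx":0,"dy":0,"dz":0.1,"yaw":0},
  {"jaw":1,"dx":0,"dy":0,"dz":0,"yaw":0},
])

```text
t: 31.85
ee_pos: [505.0, -306.8, 5.4]
ee_rot: [[1.0, -0.022, -0.0], [-0.022, -1.0, 0.0], [-0.0, -0.0, -1.0]]
ft_force: [0.2, -0.3, -0.0]
grip_width: 60.4
grip_force: 65.1
```

>>> carry_out([
  {"jaw":1,"dx":0,"dy":0,"dz":0.1,"yaw":0},
  {"jaw":1,"dx":0,"dy":0,"dz":0,"yaw":0},
])

```text
t: 32.1
ee_pos: [505.1, -306.8, 4.3]
ee_rot: [[1.0, -0.022, -0.0], [-0.022, -1.0, 0.0], [-0.0, -0.0, -1.0]]
ft_force: [0.2, 0.2, -1.1]
grip_width: 60.5
grip_force: 65.1
```

>>> carry_out([
  {"jaw":1,"dx":0,"dy":0,"dz":0.1,"yaw":0},
  {"jaw":1,"dx":0,"dy":0,"dz":0,"yaw":0},
])

```text
t: 32.35
ee_pos: [505.3, -307.0, 3.8]
ee_rot: [[1.0, -0.022, 0.0], [-0.022, -1.0, -0.0], [0.0, 0.0, -1.0]]
ft_force: [-0.6, -0.3, 0.6]
grip_width: 60.7
grip_force: 65.4
```

>>> carry_out([
  {"jaw":1,"dx":0,"dy":0,"dz":0.03,"yaw":0},
  {"jaw":0.25,"dx":0,"dy":0,"dz":0,"yaw":0},
  {"jaw":0.1,"dx":0,"dy":0,"dz":0,"yaw":0},
  {"jaw":0.1,"dx":0,"dy":0,"dz":0,"yaw":0},
  {"jaw":0.1,"dx":0,"dy":0,"dz":-1,"yaw":0},
  {"jaw":0.1,"dx":0,"dy":0,"dz":-4,"yaw":0},
  {"jaw":0.1,"dx":0,"dy":0,"dz":-5,"yaw":0},
  {"jaw":0.1,"dx":0,"dy":0,"dz":-4,"yaw":0},
  {"jaw":0.1,"dx":0,"dy":0,"dz":0,"yaw":0},
  {"jaw":0.1,"dx":0,"dy":0,"dz":0,"yaw":0},
])

```text
t: 33.6
ee_pos: [504.8, -306.6, 143.0]
ee_rot: [[1.0, -0.022, -0.0], [-0.022, -1.0, 0.0], [-0.0, -0.0, -1.0]]
ft_force: [-0.3, -0.3, -0.1]
grip_width: 76.7
grip_force: 0.0
```

```bash
python3 - <<'E'
from h import *
go(582.5,353.5,-1.2,20)
c=cams.camera("wrist"); cv2.imwrite("pics/wrist9.png",c["color"])
for r in nets.trace("wrist","roll_a")[:3]: print(round(r["p"],2),np.round(r["at"]),*rect(c,r["pixels"],21))
E
```

```text
t 33.6 p [ 504.8 -306.6  143. ] psi -1.3 tilt [-0.  0.] | yaw -0.1 | xy now-axes [  6.29 -66.16] after-yaw [  6.38 -66.16] dz 12.3 w 76.7 gf 0.0 F [-0.3 -0.3 -0.1]
0.76 [255. 186.] [ 505.1 -306.9] [ 506.4 -306.7] [63.7 67.1] -25.7
```

>>> carry_out([
  {"jaw":0.1,"dx":0.2,"dy":-2.5,"dz":0,"yaw":0},
  {"jaw":0.1,"dx":0.5,"dy":-5,"dz":0,"yaw":0},
  {"jaw":0.1,"dx":0.5,"dy":-5,"dz":0,"yaw":0},
  {"jaw":0.1,"dx":0.5,"dy":-5,"dz":0,"yaw":0},
  {"jaw":0.1,"dx":0.5,"dy":-5,"dz":0,"yaw":0},
  {"jaw":0.1,"dx":0.5,"dy":-5,"dz":0,"yaw":0},
  {"jaw":0.1,"dx":0.5,"dy":-5,"dz":0,"yaw":0},
  {"jaw":0.1,"dx":0.5,"dy":-5,"dz":0,"yaw":0},
  {"jaw":0.1,"dx":0.5,"dy":-5,"dz":0,"yaw":0},
  {"jaw":0.1,"dx":0.5,"dy":-5,"dz":0,"yaw":0},
  {"jaw":0.1,"dx":0.5,"dy":-5,"dz":0,"yaw":0},
  {"jaw":0.1,"dx":0.5,"dy":-5,"dz":0,"yaw":0},
  {"jaw":0.1,"dx":0.5,"dy":-5,"dz":0,"yaw":0},
  {"jaw":0.1,"dx":0.1,"dy":-3.6,"dz":3,"yaw":0},
  {"jaw":0.1,"dx":0,"dy":0,"dz":3,"yaw":0},
  {"jaw":0.1,"dx":0,"dy":0,"dz":0,"yaw":0},
  {"jaw":0.1,"dx":0,"dy":0,"dz":0,"yaw":0},
  {"jaw":0.1,"dx":0,"dy":0,"dz":0,"yaw":0},
])

```text
t: 35.95
ee_pos: [583.9, 352.7, 85.2]
ee_rot: [[1.0, -0.023, 0.003], [-0.023, -1.0, 0.001], [0.003, -0.001, -1.0]]
ft_force: [0.7, -0.5, 0.7]
grip_width: 76.8
grip_force: 0.0
```

```bash
python3 - <<'E'
from h import *
go(582.5,353.5,-1.3,22)
c=cams.camera("wrist")
for r in nets.trace("wrist","roll_a")[:3]: print(round(r["p"],2),np.round(r["at"]),*rect(c,r["pixels"],40))
E
```

```text
t 35.95 p [583.9 352.7  85.2] psi -1.3 tilt [0.003 0.001] | yaw -0.0 | xy now-axes [-0.14 -0.08] after-yaw [-0.14 -0.08] dz 6.32 w 76.8 gf 0.0 F [ 0.7 -0.5  0.7]
0.84 [258. 226.] [579.8 352.1] [580.9 352.3] [64.8 72. ] -5.8
```

>>> carry_out([
  {"jaw":0.1,"dx":-0.25,"dy":0,"dz":2,"yaw":0},
  {"jaw":0.1,"dx":0,"dy":0,"dz":2.5,"yaw":0},
  {"jaw":0.1,"dx":0,"dy":0,"dz":1.2,"yaw":0},
  {"jaw":0.1,"dx":0,"dy":0,"dz":0.5,"yaw":0},
  {"jaw":0.1,"dx":0,"dy":0,"dz":0,"yaw":0},
  {"jaw":0.1,"dx":0,"dy":0,"dz":0,"yaw":0},
  {"jaw":1,"dx":0,"dy":0,"dz":0,"yaw":0},
  {"jaw":1,"dx":0,"dy":0,"dz":0,"yaw":0},
  {"jaw":1,"dx":0,"dy":0,"dz":0,"yaw":0},
  {"jaw":1,"dx":0,"dy":0,"dz":0,"yaw":0},
])

```text
t: 37.3
ee_pos: [581.4, 353.1, 22.7]
ee_rot: [[1.0, -0.022, 0.002], [-0.022, -1.0, 0.001], [0.002, -0.001, -1.0]]
ft_force: [0.5, 1.1, 5.6]
grip_width: 60.6
grip_force: 65.6
```

```bash
python3 - <<'E'
from h import *
go(430,-304.5,-1.3,20)
go(500,-304.5,-1.3,20)
E
```

```text
t 37.3 p [581.4 353.1  22.7] psi -1.3 tilt [0.002 0.001] | yaw 0.0 | xy now-axes [-13.67  66.08] after-yaw [-13.64  66.08] dz 0.27 w 60.6 gf 65.6 F [0.5 1.1 5.6]
t 37.3 p [581.4 353.1  22.7] psi -1.3 tilt [0.002 0.001] | yaw 0.0 | xy now-axes [-6.67 65.92] after-yaw [-6.64 65.93] dz 0.27 w 60.6 gf 65.6 F [0.5 1.1 5.6]
```

>>> carry_out([
  {"jaw":1,"dx":0,"dy":0,"dz":-2,"yaw":0},
  {"jaw":1,"dx":0,"dy":0,"dz":-4,"yaw":0},
  {"jaw":1,"dx":0,"dy":0,"dz":-4,"yaw":0},
  {"jaw":1,"dx":-0.5,"dy":2.5,"dz":0,"yaw":0},
  {"jaw":1,"dx":-1,"dy":4.8,"dz":0,"yaw":0},
  {"jaw":1,"dx":-1,"dy":4.8,"dz":0,"yaw":0},
  {"jaw":1,"dx":-1,"dy":4.8,"dz":0,"yaw":0},
  {"jaw":1,"dx":-1,"dy":4.8,"dz":0,"yaw":0},
  {"jaw":1,"dx":-1,"dy":4.8,"dz":0,"yaw":0},
  {"jaw":1,"dx":-1,"dy":4.8,"dz":0,"yaw":0},
  {"jaw":1,"dx":-1,"dy":4.8,"dz":0,"yaw":0},
  {"jaw":1,"dx":-1,"dy":4.8,"dz":0,"yaw":0},
  {"jaw":1,"dx":-1,"dy":4.8,"dz":0,"yaw":0},
  {"jaw":1,"dx":-1,"dy":4.8,"dz":0,"yaw":0},
  {"jaw":1,"dx":-1,"dy":4.8,"dz":0,"yaw":0},
  {"jaw":1,"dx":-1,"dy":4.8,"dz":0,"yaw":0},
  {"jaw":1,"dx":-1,"dy":4.8,"dz":0,"yaw":0},
  {"jaw":1,"dx":-0.2,"dy":1.2,"dz":0,"yaw":0},
  {"jaw":1,"dx":0,"dy":0,"dz":0,"yaw":0},
  {"jaw":1,"dx":0,"dy":0,"dz":0,"yaw":0},
])

```text
t: 39.8
ee_pos: [428.7, -303.7, 121.0]
ee_rot: [[1.0, -0.021, -0.001], [-0.021, -1.0, 0.001], [-0.001, -0.001, -1.0]]
ft_force: [0.2, -0.0, -0.5]
grip_width: 60.7
grip_force: 65.3
```

```bash
python3 - <<'E'
from h import *
go(429,-304.5,-1.3,7)
c=cams.camera("wrist"); cv2.imwrite("pics/wrist10.png",c["color"])
for q,z in [("roll_shown",20),("tray_roll",8)]:
        for r in nets.trace("wrist",q)[:3]: print(q,round(r["p"],2),np.round(r["at"]),*rect(c,r["pixels"],z))
E
```

```text
t 39.8 p [ 428.7 -303.7  121. ] psi -1.2 tilt [-0.001  0.001] | yaw 0.1 | xy now-axes [0.03 0.08] after-yaw [0.03 0.08] dz 11.4 w 60.7 gf 65.3 F [ 0.2 -0.  -0.5]
roll_shown 0.94 [247.   4.] [ 560.7 -302.4] [ 561.7 -302. ] [10.3 44.3] 88.7
tray_roll 0.68 [249. 132.] [ 467.7 -303.7] [ 485.3 -303.7] [173.  205.3] -1.1
```

View pics/wrist10.png

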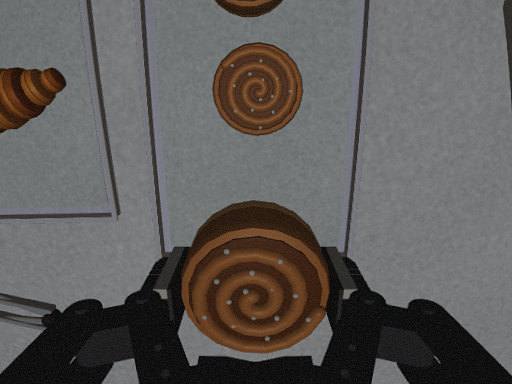

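The second roll is in line behind the first, which is at (258,89) with clear space between them. I'll lower it.

>>> carry_out([
  {"jaw":1,"dx":0,"dy":0,"dz":2,"yaw":0},
  {"jaw":1,"dx":0,"dy":0,"dz":4,"yaw":0},
  {"jaw":1,"dx":0,"dy":0,"dz":3,"yaw":0},
  {"jaw":1,"dx":0,"dy":0,"dz":1.5,"yaw":0},
  {"jaw":1,"dx":0,"dy":0,"dz":0.6,"yaw":0},
  {"jaw":1,"dx":0,"dy":0,"dz":0.3,"yaw":0},
  {"jaw":1,"dx":0,"dy":0,"dz":0.1,"yaw":0},
  {"jaw":1,"dx":0,"dy":0,"dz":0.1,"yaw":0},
  {"jaw":1,"dx":0,"dy":0,"dz":0,"yaw":0},
  {"jaw":1,"dx":0,"dy":0,"dz":0,"yaw":0},
])

```text
t: 41.2
ee_pos: [428.7, -305.3, 5.4]
ee_rot: [[1.0, -0.022, 0.0], [-0.022, -1.0, -0.0], [0.0, 0.0, -1.0]]
ft_force: [-0.1, -0.1, -0.9]
grip_width: 60.5
grip_force: 65.3
```

>>> carry_out([
  {"jaw":1,"dx":0,"dy":0,"dz":0.1,"yaw":0},
  {"jaw":1,"dx":0,"dy":0,"dz":0,"yaw":0},
])

```text
t: 41.45
ee_pos: [428.6, -305.1, 4.1]
ee_rot: [[1.0, -0.022, -0.0], [-0.022, -1.0, 0.0], [-0.0, -0.0, -1.0]]
ft_force: [0.7, 0.3, -0.8]
grip_width: 60.6
grip_force: 65.3
```

>>> carry_out([
  {"jaw":1,"dx":0,"dy":0,"dz":0.08,"yaw":0},
  {"jaw":1,"dx":0,"dy":0,"dz":0,"yaw":0},
])

```text
t: 41.7
ee_pos: [428.7, -305.2, 3.6]
ee_rot: [[1.0, -0.022, -0.0], [-0.022, -1.0, 0.0], [-0.0, -0.0, -1.0]]
ft_force: [-0.9, -0.0, 1.9]
grip_width: 60.7
grip_force: 65.7
```

Contact. I'll release, lift, and back away so the top camera has a clear view.

>>> carry_out([
  {"jaw":0.25,"dx":0,"dy":0,"dz":0,"yaw":0},
  {"jaw":0.1,"dx":0,"dy":0,"dz":0,"yaw":0},
  {"jaw":0.1,"dx":0,"dy":0,"dz":0,"yaw":0},
  {"jaw":0.1,"dx":0,"dy":0,"dz":-1,"yaw":0},
  {"jaw":0.1,"dx":0,"dy":0,"dz":-4,"yaw":0},
  {"jaw":0.1,"dx":0,"dy":0,"dz":-5,"yaw":0},
  {"jaw":0.1,"dx":0,"dy":0,"dz":-5,"yaw":0},
  {"jaw":0.1,"dx":0,"dy":5,"dz":-3,"yaw":0},
  {"jaw":0.1,"dx":0,"dy":5,"dz":0,"yaw":0},
  {"jaw":0.1,"dx":0,"dy":5,"dz":0,"yaw":0},
  {"jaw":0.1,"dx":-1,"dy":5,"dz":0,"yaw":0},
  {"jaw":0.1,"dx":-1,"dy":5,"dz":0,"yaw":0},
  {"jaw":0.1,"dx":-1,"dy":5,"dz":0,"yaw":0},
  {"jaw":0.1,"dx":0,"dy":0,"dz":0,"yaw":0},
  {"jaw":0.1,"dx":0,"dy":0,"dz":0,"yaw":0},
])

```text
t: 43.58
ee_pos: [392.0, -603.9, 183.5]
ee_rot: [[1.0, -0.023, 0.0], [-0.023, -1.0, 0.001], [0.0, -0.001, -1.0]]
ft_force: [1.1, -0.4, 0.6]
grip_width: 76.8
grip_force: 0.0
```

```bash
python3 - <<'E'
from h import *
c=cams.camera("top"); cv2.imwrite("pics/top11.png",cv2.resize(c["color"][120:300,50:450],(800,360),interpolation=cv2.INTER_CUBIC))
for q,z in [("croissant",22),("pain",22),("roll_a",20),("tray_croissant",8),("tray_pain",8),("tray_roll",8)]:
    for r in nets.trace("top",q)[:3]: print(q,round(r["p"],2),*rect(c,r["pixels"],z))
E
```

```text
croissant 0.88 [ 507.6 -104.3] [ 509.7 -105.1] [ 47.3 107.3] 86.8
pain 0.9 [499.5 105.3] [500.3 105.3] [52.6 82.8] -89.0
roll_a 0.81 [ 507.1 -307.1] [ 506.7 -305.9] [61.6 64. ] 88.3
roll_a 0.57 [ 429.8 -304.5] [ 429.1 -304.2] [59.3 68.7] -89.5
roll_a 0.25 [ 547.  -101.7] [ 536.6 -100.6] [168.3 283.6] 0.7
tray_croissant 0.57 [ 546.4 -102.5] [ 538.1 -102. ] [170.3 287. ] 0.6
tray_pain 0.88 [543.3 105.8] [534.7 106. ] [175.2 290. ] -1.6
tray_roll 0.86 [ 506.7 -306.6] [ 504.3 -304.6] [169.6 286.6] -1.2
tray_roll 0.64 [637.3 -99.6] [ 636.9 -101.2] [ 45.4 109.5] -89.0
tray_roll 0.2 [ 507.5 -309.7] [ 507.5 -310.1] [64.2 68.3] -89.3
```

View pics/top11.png

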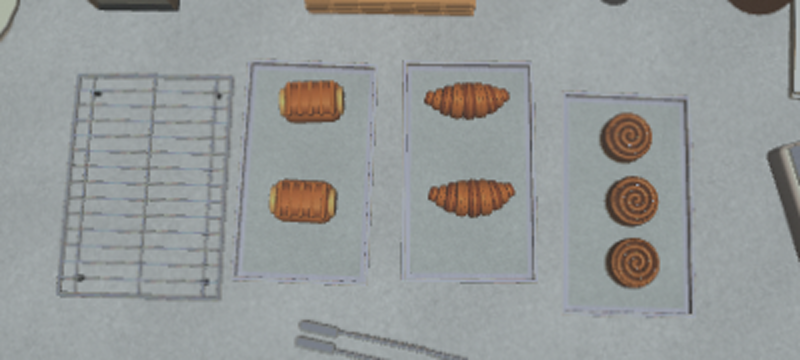

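The final top view shows the rack empty and all four pastries in the right trays, within about 2 mm of each tray's midline. In the crop they are the pain at (303,201), the croissant at (471,198) and the rolls at (632,201) and (633,262). The shown pastries haven't moved.

```bash
python3 -c "
from bench import arm
print(arm.hand_in())"
```

```text
the job is handed in; nothing more can be done
None
```

The job is handed in: the croissant, the pain au chocolat and both cinnamon rolls lie flat, in line and well spaced in their matching trays, the pastries already on show were left in place, and it took about 44 s of the 99 s allowed.

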